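# Lay out a range of pocket knives by size in the finishing tray

## Robot

A 6-joint arm with a two-finger parallel gripper is mounted at the origin on the work surface. World frame = base frame: x ahead of the robot, y to its left, z up, the work surface at z = 0. Lengths are in m, angles in rad, forces in N, time in s.
With the tool pointing down it reaches from about 0.25 to 0.725 m from the base axis. Payload 4 kg.
Tool frame: the origin (TCP) lies midway between the tips of the shut fingers; the grasp point (between the pads) lies 19 mm behind it; z points along the fingers, x is the direction in which the jaws open and shut, and the axes are right-handed (so a half turn about z gives the same grasp; the last joint's range is limited). The gripper opens to 85 mm and grips with 20 to 120 N. Pads are 22 mm wide; open, the fingers measure 114 mm over their backs; the gripper's body (76 mm by 85 mm) begins 54 mm behind the grasp point. The pads swing forward as they close: fully open they stand 13 mm farther back than shut.
Start: joints at [-1.111, 0.241, 0.005, 1.335, 0, 1.571], TCP at [0.222, -0.448, 0.231] pointing down, gripper open.
Joint ranges: [-2.72, 2.72], [-1.05, 1.87], [-1.09, 1.28], [-1.99, 2.15], [-1.42, 1.44], [-3.14, 3.14]. Speed limits (rad/s): [2.79, 2.79, 3.14, 3.14, 3.14, 3.14].

## Interface

Orientations are given as a unit quaternion [x, y, z, w].
In Python, from workcell import bot gives the robot as it stands.
- The arm moves only by the tool drive_tool, never from a script. Its argument "rows" is text: rows parted by semicolons, each of 5 numbers parted by spaces: the finger opening in mm, from 0 to 85.4, then the shift along the tool's x, y, z in mm, then the turn about the tool's z in rad. A call has 1 to 12 rows; each row shifts and turns the commanded pose from where the row before left it, along the tool's axes as they then stand; what a row does not reach is not made up. A row lasts 1/10 s, in which the tool goes at most 50 mm and 8.59 degrees, less where a joint would pass 70% of its speed; a pose out of reach is approached as far as the arm can. A call is refused whole if a number of a shift passes 50 or a number of a turn 0.15, either way. A call with a gripper value outside its range is refused whole. The fingers move at their own pace and stop on an object; the grip force is fixed at half the most. Time passes only in rows, so rows that do not move let the fingers close. It gives the time, the measured TCP pose, the force and the opening at its end, in the units of the state.
- bot.get_obs(): the state, without advancing time (a new reading comes with each control period).
- bot.camera(name): name is "scene" or "side" or "wrist"; returns a dict with "image" (400x640x3 uint8, red, green, blue), "vertical_fov" (degrees; the focal length in pixels is half the picture's height over the tangent of half this angle, whatever the lens; pixels are square), "cx", "cy" (the principal point, pixels), "k1" (the pictures are not rectified: a ray, as slopes to the right and down, at radius r is drawn at 1 + k1 r^2 times it, then the intrinsics apply), "R" (3x3) and "t" (3): a world point X has camera coordinates R X + t; the wrist camera has in their place "tool_from_camera" (4x4, takes a point from camera to tool coordinates, whose origin is the TCP and whose axes are the tool frame's). Camera axes: x right, y down, z forward; pixel columns grow to the right and rows downward; lengths in m; the calibration is good to about 2 mm. A picture is of the moment at which its call begins: read the wrist's pose just before it. There is no depth.
- bot.job_done(): hands the job in, once; it reports no verdict.
The state is a dict: "clock": time; "joint_pos": joint angles; "joint_vel": joint speeds; "tau": joint torques, N m; "eef_pos": TCP position; "tool_rot": TCP orientation; "ft_force": force on the tool from outside, world axes, zero at the start; "ft_torque": the same for the moment, N m; "grip_width": finger opening in m.
Only numpy, scipy, OpenCV 4.12 (cv2) and the standard library are available. Lean on these libraries where they do the work, as an engineer would, in place of code of your own. Each camera call takes 0.05 s, during which the arm holds its last target. There are 200 camera calls.

## Task

Lay the four finished, wood-handled pocket knives out by size in the tray, shortest on the left to longest on the right as seen from the robot: one to each cork rest, flat, centred and straight along it, with all the steel bolster ends pointing away from the robot. The bare steel knife still waits for its wooden scales: leave it where it lies, and don't knock over the oil bottle.

Things in the scene. Friction and masses are not known exactly. Their poses are not given: they have to be found in the camera images.
- knife_a: finished folding pocket knife, closed, lying flat on its side on the dark bench mat (3 mm thick): 108 mm long, 23.5 mm wide, 15 mm thick, parallel sides and rounded ends, dark wooden scales with brass rivets and a steel bolster at one end. Origin: centre of its underside; x along its length towards the bolster end, y across its width, z up. Plain to grip across its width at the middle.
- knife_b: finished folding pocket knife, closed, lying flat on its side on the dark bench mat (3 mm thick): 72 mm long, 17.5 mm wide, 13 mm thick, parallel sides and rounded ends, dark wooden scales with brass rivets and a steel bolster at one end. Origin: centre of its underside; x along its length towards the bolster end, y across its width, z up. Plain to grip across its width at the middle.
- knife_c: finished folding pocket knife, closed, lying flat on its side on the dark bench mat (3 mm thick): 126 mm long, 26 mm wide, 16 mm thick, parallel sides and rounded ends, dark wooden scales with brass rivets and a steel bolster at one end. Origin: centre of its underside; x along its length towards the bolster end, y across its width, z up. Plain to grip across its width at the middle.
- knife_d: finished folding pocket knife, closed, lying flat on its side on the dark bench mat (3 mm thick): 90 mm long, 20.5 mm wide, 14 mm thick, parallel sides and rounded ends, dark wooden scales with brass rivets and a steel bolster at one end. Origin: centre of its underside; x along its length towards the bolster end, y across its width, z up. Plain to grip across its width at the middle.
- rest_1: leftmost (seen from the robot) of four equal cork-topped rests, raised strips 145 x 34 mm, 6 mm high, side by side 64 mm apart in a shallow wooden tray. Origin: centre of its underside, 8 mm above the bench; cork top at +6 mm; x along the strip away from the robot, y across it to the left, z up. The tray stands left or right on the bench, somewhat turned, fixed.
- rest_2: second from the left (seen from the robot) of four equal cork-topped rests, raised strips 145 x 34 mm, 6 mm high, side by side 64 mm apart in a shallow wooden tray. Origin: centre of its underside, 8 mm above the bench; cork top at +6 mm; x along the strip away from the robot, y across it to the left, z up. Tray: 190 x 296 mm, brass corners, floor 8 mm above the bench.
- rest_3: third from the left (seen from the robot) of four equal cork-topped rests, raised strips 145 x 34 mm, 6 mm high, side by side 64 mm apart in a shallow wooden tray. Origin: centre of its underside, 8 mm above the bench; cork top at +6 mm; x along the strip away from the robot, y across it to the left, z up. The tray's rim stands 16 mm above the bench.
- rest_4: rightmost (seen from the robot) of four equal cork-topped rests, raised strips 145 x 34 mm, 6 mm high, side by side 64 mm apart in a shallow wooden tray. Origin: centre of its underside, 8 mm above the bench; cork top at +6 mm; x along the strip away from the robot, y across it to the left, z up. The rim's inner face is 44 mm from this centre line.
- bare_knife: unfinished folding knife without wooden scales, all bare steel with brass rivets, 100 x 19 mm, 8 mm thick, lying on the mat among the others. Origin: centre of its underside; x along its length, z up. To be left where it is. An open tin of rivets, 54 mm across and 18 mm tall, also stands on the mat.
- oil_bottle: small amber glass oil bottle with a black cap, 36 mm across, 85 mm tall, standing on the bench beyond the mat and the tray. Origin: centre of its foot, z up. To be left standing.
Not all that is in view belongs to the job. What is shaped like the knife_d but pink or turquoise is not meant.

How it is judged:
At the end, for the whole second after the job is handed in: Left to right, the 72, 90, 108 and 126 mm knives lie on rests 1 to 4: within 15 mm along and 10 mm across of the rest's centre, on its cork (underside within 3 mm of it), tilt under 0.12 rad, within 0.2 rad of its direction, bolsters away from the robot, at rest (under 0.02 m/s) (x of knife_b in the frame of rest_1 between -0.015 and 0.015 m and y of knife_b in the frame of rest_1 between -0.01 and 0.01 m and z of knife_b in the frame of rest_1 between 0.003 and 0.009 m and angle between each of knife_b, knife_d, knife_a, knife_c's own z axis and vertical below 0.12 rad and angle between the x axis of knife_b and the x axis of rest_1, either way round below 0.2 rad and y of rest_2 in the frame of knife_b below 0 m and linear speed of each of knife_b, knife_d, knife_a, knife_c below 0.02 m/s and x of knife_d in the frame of rest_2 between -0.015 and 0.015 m and y of knife_d in the frame of rest_2 between -0.01 and 0.01 m and z of knife_d in the frame of rest_2 between 0.003 and 0.009 m and angle between the x axis of knife_d and the x axis of rest_2, either way round below 0.2 rad and y of rest_3 in the frame of knife_d below 0 m and x of knife_a in the frame of rest_3 between -0.015 and 0.015 m and y of knife_a in the frame of rest_3 between -0.01 and 0.01 m and z of knife_a in the frame of rest_3 between 0.003 and 0.009 m and angle between the x axis of knife_a and the x axis of rest_3, either way round below 0.2 rad and y of rest_4 in the frame of knife_a below 0 m and x of knife_c in the frame of rest_4 between -0.015 and 0.015 m and y of knife_c in the frame of rest_4 between -0.01 and 0.01 m and z of knife_c in the frame of rest_4 between 0.003 and 0.009 m and angle between the x axis of knife_c and the x axis of rest_4, either way round below 0.2 rad and y of rest_3 in the frame of knife_c above 0 m); the robot touches nothing.
It fails at once if the bare steel knife is displaced by more than 25 mm (distance of bare_knife from where it was at the start of the episode above 0.025 m).
It fails at once if the oil bottle is knocked over (tilted more than 0.5 rad) (angle between oil_bottle's own z axis and vertical above 0.5 rad).
It also fails if it takes over 125 s, if anything falls off the work surface, if the arm or the gripper's body presses on something with over 40 N, if the wrist force passes 120 N, or if a joint passes its speed limit or range.

## Working session

There is one attempt and no reset: what is moved stays moved. The work goes in short steps, Python scripts to look and compute and a tool call to move; the robot and the scene stay as the last step left them, time stands still between calls to the robot, and variables do not carry over. Pictures are saved under pics/ and viewed, about 12 in all and at most 16, crops included, and the job is handed in when it is done.

Besides the shell and the picture viewer there is one more tool, called after "Request:" in YAML: its name, and indented under it one key for each argument. drive_tool: Moves the arm, as the interface text tells. Its arguments: {"type":"object","properties":{"rows":{"type":"string"}},"required":["rows"]}

```bash
mkdir -p pics; cat > h.py <<'E'
import numpy as np, cv2, sys
from workcell import bot
from scipy.spatial.transform import Rotation as Ro
def K(c):
    f=200/np.tan(np.radians(c["vertical_fov"])/2)
    return f
def ray(c,uv):
    f=K(c); d=(np.array(uv,float)-[c["cx"],c["cy"]])/f
    r=d.copy()
    for _ in range(30): r=d/(1+c["k1"]*(r@r))
    return np.array([r[0],r[1],1.])
def pose(c,obs=None):
    if "R" in c: R=np.array(c["R"]).T; return R,-R@np.array(c["t"])
    T=np.array(c["tool_from_camera"]); Rt=Ro.from_quat(obs["tool_rot"]).as_matrix()
    return Rt@T[:3,:3], Rt@T[:3,3]+np.array(obs["eef_pos"])
def onz(c,uv,z,obs=None):
    R,o=pose(c,obs); d=R@ray(c,uv); return o+d*(z-o[2])/d[2]
def proj(c,X,obs=None):
    R,o=pose(c,obs); p=R.T@(np.array(X)-o); s=p[:2]/p[2]
    return s*(1+c["k1"]*(s@s))*K(c)+[c["cx"],c["cy"]]
def save(name,im,x=1): cv2.imwrite("pics/"+name,cv2.cvtColor(im,cv2.COLOR_RGB2BGR) if x==1 else cv2.resize(cv2.cvtColor(im,cv2.COLOR_RGB2BGR),None,fx=x,fy=x,interpolation=cv2.INTER_CUBIC))
E
python3 - <<'E'
from h import *
import pickle
o=bot.get_obs(); print(o)
for n in("scene","side","wrist"):
    c=bot.camera(n); pickle.dump((c,o),open(n+"0.pkl","wb"))
    save(n+"0.png",c["image"],1.25); print(n,c["vertical_fov"],c["cx"],c["cy"],c["k1"],pose(c,o))
E
```

```text
{'clock': 0.0, 'joint_pos': array([-1.11099902e+00,  2.41434219e-01,  3.72793751e-03,  1.33522149e+00,
       -1.35260790e-05,  1.57079450e+00]), 'joint_vel': array([-0.00053073,  0.00128595, -0.00052586,  0.00131567, -0.00088629,
       -0.00077233]), 'tau': array([ 1.44521811e-03, -3.72316432e+01,  2.52409887e+01,  1.71038602e-02,
        2.13392627e-04, -4.43515390e-06]), 'eef_pos': array([ 0.22159575, -0.44749992,  0.23040379]), 'tool_rot': array([ 8.49637126e-01, -5.27366684e-01, -9.09043709e-04, -5.56282532e-04]), 'ft_force': array([-0.41656902,  2.01377338, -1.28185316]), 'ft_torque': array([ 0.03787846, -0.04763987,  0.04178362]), 'grip_width': 0.08565820752135203}
scene 56.40644661642139 317.6926776955326 205.68347285376143 0.023995358466589664 (array([[ 0.63587052,  0.64038965, -0.43077811],
       [ 0.7717843 , -0.53064005,  0.35038569],
       [-0.00420475, -0.55526771, -0.83166104]]), array([ 0.92430909, -0.28110296,  0.86790278]))
side 54.09321016814373 317.27448220551645 200.631524488109 0.013219170114211073 (array([[-0.97078923,  0.14106492, -0.19408494],
       [ 0.23982562,  0.54620225, -0.80258755],
       [-0.00720732, -0.82568989, -0.56407824]]), array([0.74389115, 1.01475386, 0.67758511]))
wrist 70.0289294809836 313.6203269052377 198.55557447656125 0.009085785911312788 (array([[ 0.44437093, -0.85404124, -0.27045893],
       [-0.8958373 , -0.42469904, -0.13079085],
       [-0.00316287,  0.30040685, -0.95380591]]), array([ 0.29019334, -0.41270075,  0.37287378]))
```

View pics/scene0.png

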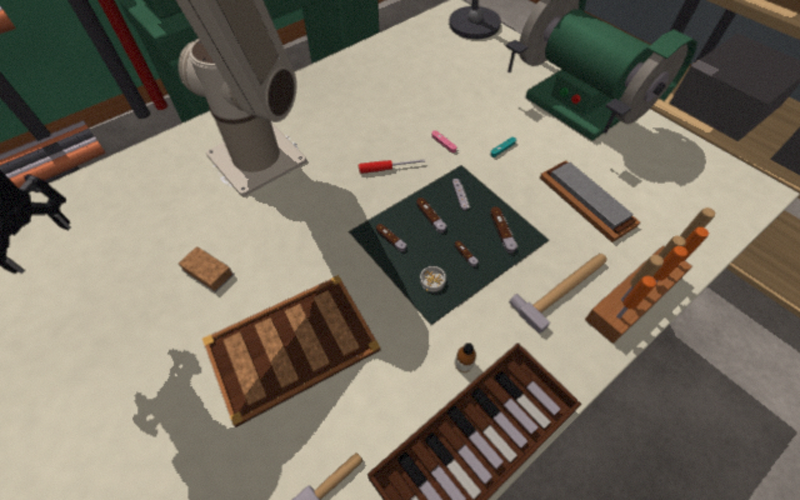

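View pics/side0.png

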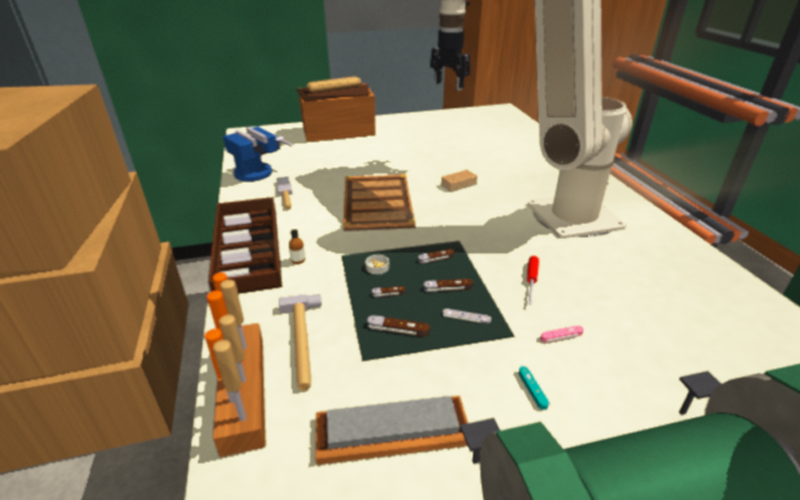

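The scene picture shows the tray at (290,350) to the robot's right. On the mat are brown knives at (390,237), (430,213), (467,252) and (503,228), the bare steel one at (460,193) and the tin at (432,278). The pink (445,142) and turquoise (503,146) decoys lie off the mat. Next, a rectified top view to read positions.

```bash
cat >> h.py <<'E'
def ortho(c,x0,x1,y0,y1,z,s,obs=None):
    """rows: x decreasing (away = up), cols: y decreasing (left = left); s px per m"""
    H,W=int((x1-x0)*s),int((y1-y0)*s)
    X=x1-(np.arange(H)+.5)/s; Y=y1-(np.arange(W)+.5)/s
    R,o=pose(c,obs); P=np.stack([np.repeat(X[:,None],W,1),np.repeat(Y[None],H,0),np.full((H,W),z)],-1)-o
    p=P@R; q=p[...,:2]/p[...,2:]; q=q*(1+c["k1"]*(q**2).sum(-1,keepdims=True))*K(c)+[c["cx"],c["cy"]]
    return cv2.remap(c["image"],q[...,0].astype(np.float32),q[...,1].astype(np.float32),cv2.INTER_CUBIC)
def grid(im,x0,x1,y0,y1,s,d=.05):
    im=im.copy()
    for x in np.arange(np.ceil(x0/d)*d,x1,d):
        r=int((x1-x)*s); im[r]=im[r]//2+[0,90,120]; cv2.putText(im,f"{x:.2f}",(0,r),0,.4,(255,255,0))
    for y in np.arange(np.ceil(y0/d)*d,y1,d):
        k=int((y1-y)*s); im[:,k]=im[:,k]//2+[0,90,120]; cv2.putText(im,f"{y:.2f}",(k,10),0,.4,(255,255,0))
    return im
E
python3 - <<'E'
from h import *
import pickle
c,o=pickle.load(open("scene0.pkl","rb"))
for u in [(432,278),(290,350),(390,237),(503,228),(467,355)]: print(u,onz(c,np.array(u)/1.25,0.01).round(3))
a=(.15,.75,-.35,.4)
save("orth0.png",grid(ortho(c,*a,.012,1000),*a,1000))
E
```

```text
(432, 278) [0.569 0.104 0.01 ]
(290, 350) [ 0.515 -0.219  0.01 ]
(390, 237) [0.427 0.103 0.01 ]
(503, 228) [0.573 0.319 0.01 ]
(467, 355) [0.742 0.04  0.01 ]Traceback (most recent call last):
  File "<stdin>", line 6, in <module>
  File "h.py", line 32, in grid
    r=int((x1-x)*s); im[r]=im[r]//2+[0,90,120]; cv2.putText(im,f"{x:.2f}",(0,r),0,.4,(255,255,0))
                           ~~^^^
IndexError: index 600 is out of bounds for axis 0 with size 600
```

```bash
sed -i 's/r=int((x1-x)\*s);/r=min(int((x1-x)*s),len(im)-1);/; s/k=int((y1-y)\*s);/k=min(int((y1-y)*s),im.shape[1]-1);/' h.py
python3 - <<'E'
from h import *
import pickle
c,o=pickle.load(open("scene0.pkl","rb"))
a=(.25,.8,-.4,.4)
save("orth0.png",grid(ortho(c,*a,.012,1000),*a,1000))
E
```

```text
(no output)
```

View pics/orth0.png

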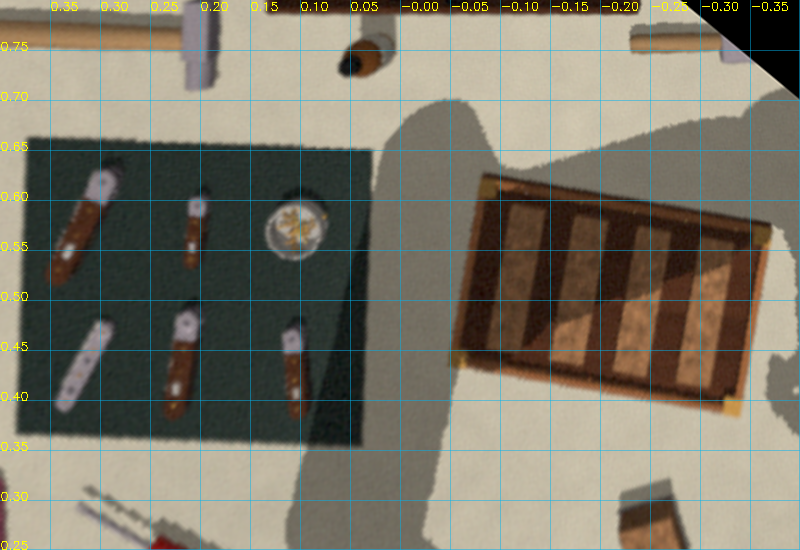

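The rectified view shows all bolsters already pointing away from the robot. Centres (x,y): c (.575,.32), b (.57,.205), a (.438,.218), d (.431,.106). Bare knife is at about (.43,.31) and the tin at (.57,.105). Tray is about yaw −0.17, with rest 1 at about (.52,−.116) and rest 4 at (.485,−.306). I'll move over the tray for a wrist look.

Request:
drive_tool:
  rows: "85 -11 -45 0 0;85 -11 -45 0 0;85 -11 -45 0 0;85 -11 -45 0 0;85 -11 -45 0 0;85 -11 -45 0 0;85 -11 -45 0 0;85 0 0 0 0.15;85 0 0 0 0.15;85 0 0 0 0;85 0 0 0 0"

```text
clock: 1.25
eef_pos: [0.4698, -0.2392, 0.231]
tool_rot: [0.762, -0.647, -0.0, 0.0]
ft_force: [0.2, 0.9, 0.1]
grip_width: 0.0849
```

```bash
python3 - <<'E'
from h import *
import pickle
o=bot.get_obs(); c=bot.camera("wrist"); pickle.dump((c,o),open("w1.pkl","wb"))
print(o["joint_pos"].round(3),o["eef_pos"].round(4),np.arctan2(*Ro.from_quat(o["tool_rot"]).as_matrix()[[1,0],0]),pose(c,o)[1])
a=(.35,.7,-.4,0.0)
save("orth1.png",grid(ortho(c,*a,.014,1600,o),*a,1600))
E
```

```text
[-0.471  0.295  0.078  1.354  0.     2.508] [ 0.4698 -0.2392  0.231 ] -1.407995681373164 [ 0.54529689 -0.22581651  0.37341904]
```

View pics/orth1.png

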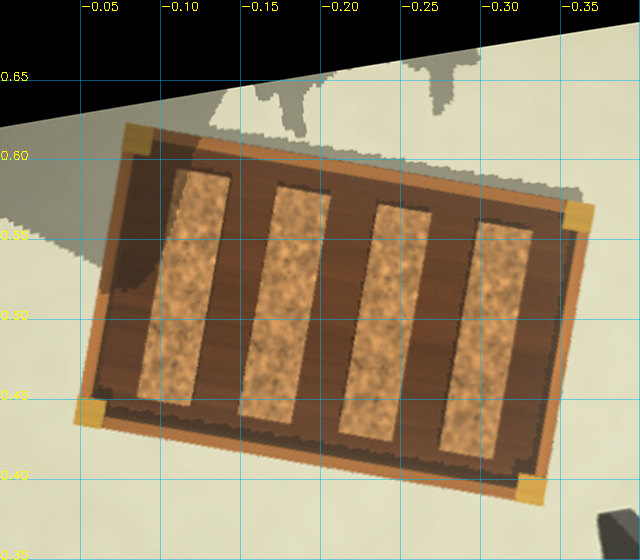

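Rest fit from this picture: rest 1 at (184,287) px is (.5206,−.1153) and rest 4 at (487,340) px is (.4876,−.3044). Spacing comes out at 191.9 mm, as it should, with yaw −.175. Now over the mat, turning the gripper half round on the way.

Request:
drive_tool:
  rows: "85 -44 -7 0 -0.15;85 -43 -14 0 -0.15;85 -41 -20 0 -0.15;85 -37 -25 0 -0.15;85 -33 -30 0 -0.15;85 -28 -35 0 -0.15;85 -22 -39 0 -0.15;85 -16 -42 0 -0.15;85 -9 -44 0 -0.15;85 -2 -45 0 -0.15;85 0 0 0 -0.15;85 0 0 0 -0.15"

```text
clock: 2.5
eef_pos: [0.4682, 0.2111, 0.2311]
tool_rot: [0.98, 0.199, -0.0, 0.0]
ft_force: [-0.2, -0.1, -0.2]
grip_width: 0.0851
```

Request:
drive_tool:
  rows: "85 0 0 0 -0.15;85 0 0 0 -0.15;85 0 0 0 -0.15;85 0 0 0 -0.15;85 0 0 0 -0.15;85 0 0 0 -0.15;85 0 0 0 -0.15;85 0 0 0 0;85 0 0 0 0"

```text
clock: 3.4
eef_pos: [0.4686, 0.2094, 0.2314]
tool_rot: [0.753, 0.658, 0.0, 0.0]
ft_force: [0.0, -0.4, 0.1]
grip_width: 0.0852
```

```bash
cat >> h.py <<'E'
def phi(o): return float(np.arctan2(*Ro.from_quat(o["tool_rot"]).as_matrix()[[1,0],0]))
def go(x,y,z,ph):
    "turn still to make about tool z, and shift in tool axes after (at ph) and before the turn, mm"
    o=bot.get_obs(); p=o["eef_pos"]; d=(np.array([x,y,z])-p)*1000
    for f in(phi(o),ph): print("phi %.3f shift x %.1f y %.1f z %.1f turn %.3f"%(f,d[0]*np.cos(f)+d[1]*np.sin(f),d[0]*np.sin(f)-d[1]*np.cos(f),-d[2],phi(o)-ph))
    print("at",p.round(4),"f",o["ft_force"].round(1),"w",round(o["grip_width"],4),"j6",o["joint_pos"][5].round(2),"t",o["clock"])
E
python3 - <<'E'
from h import *
import pickle
o=bot.get_obs(); c=bot.camera("wrist"); pickle.dump((c,o),open("w2.pkl","wb"))
print(o["joint_pos"].round(3),o["eef_pos"].round(4),phi(o),pose(c,o)[1])
a=(.36,.66,.03,.4)
save("orth2.png",grid(ortho(c,*a,.017,1900,o),*a,1900))
E
```

```text
[0.42  0.267 0.04  1.344 0.    0.555] [0.4686 0.2094 0.2314] 1.4361528158562846 [0.39218728 0.22074377 0.37382316]
```

View pics/orth2.png

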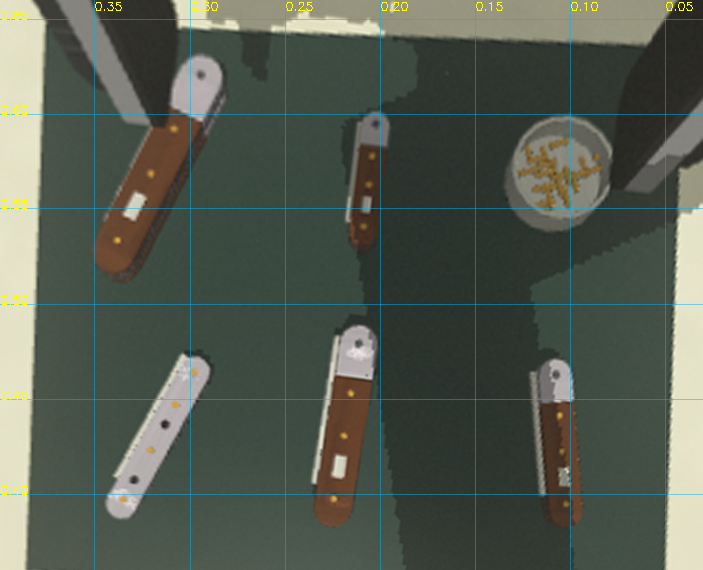

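Knives measured here (x, y, yaw): c (.574,.316,−.465), b (.5655,.206,−.11), a (.436,.218,−.16), d (.427,.105,+.075). Bare knife at (160,435) px and tin at (560,170) px. The white patches are just highlights on the scales. Sizes match the labels (b about 72 mm at (368,180) px, a about 107 mm), all have wood scales with a bolster at the far end, and this picture serves as the enlarged confirmation. I'll take b first.

Request:
drive_tool:
  rows: "60 4 48 0 -0.025;60 3 49 0 0;60 0 0 45 0;60 0 0 45 0;60 0 0 45 0;60 0 0 45 0;60 0 0 30 0;60 0 0 16 0;18 0 0 0 0;14 0 0 0 0;10 0 0 0 0;10 0 0 0 0"

```text
clock: 4.65
eef_pos: [0.5671, 0.2058, 0.0073]
tool_rot: [0.744, 0.668, 0.002, 0.001]
ft_force: [0.0, -0.1, -0.9]
grip_width: 0.0159
```

Request:
drive_tool:
  rows: "5 0 0 0 0;5 0 0 0 0;5 0 0 -5 0;5 0 0 -20 0;5 0 0 -30 0;5 0 0 -40 0;5 0 0 0 0"

```text
clock: 5.35
eef_pos: [0.5694, 0.2066, 0.1066]
tool_rot: [0.744, 0.668, 0.005, 0.002]
ft_force: [1.2, 0.4, 0.3]
grip_width: 0.0151
```

```bash
python3 - <<'E'
from h import *
go(.5206,-.1153,.1,1.396)
c=bot.camera("side"); save("g1.png",c["image"][150:330,200:480],2.5)
E
```

```text
phi 1.464 shift x -325.3 y -14.2 z 6.6 turn 0.068
phi 1.396 shift x -325.5 y 7.9 z 6.6 turn 0.068
at [0.5694 0.2066 0.1066] f [1.2 0.4 0.3] w 0.0151 j6 0.45 t 5.35
```

View pics/g1.png

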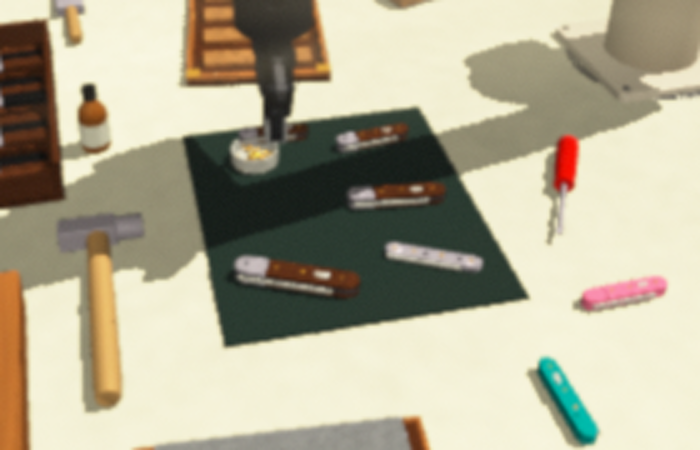

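The gripper holds b, level, with the rest of the mat undisturbed. Carry it to rest 1.

Request:
drive_tool:
  rows: "5 0 0 0 0.068;5 -41 1 0 0;5 -41 1 0 0;5 -41 1 0 0;5 -41 1 0 0;5 -41 1 0 0;5 -41 1 0 0;5 -41 1 0 0;5 -38 1 0 0;5 0 0 30 0;5 0 0 0 0;5 0 0 0 0"

```text
clock: 6.6
eef_pos: [0.5153, -0.1156, 0.0691]
tool_rot: [0.766, 0.643, -0.001, -0.002]
ft_force: [0.3, 0.4, -0.6]
grip_width: 0.0156
```

```bash
python3 - <<'E'
from h import *
go(.5206,-.1153,.0195,1.396)
o=bot.get_obs(); c=bot.camera("wrist"); 
a=(.40,.65,-.25,0.05)
save("p1.png",grid(ortho(c,*a,.06,1500,o),*a,1500))
E
```

```text
phi 1.396 shift x 1.3 y 5.1 z 49.6 turn 0.000
phi 1.396 shift x 1.3 y 5.1 z 49.6 turn 0.000
at [ 0.5153 -0.1156  0.0691] f [ 0.3  0.4 -0.6] w 0.0156 j6 -0.05 t 6.6
```

View pics/p1.png

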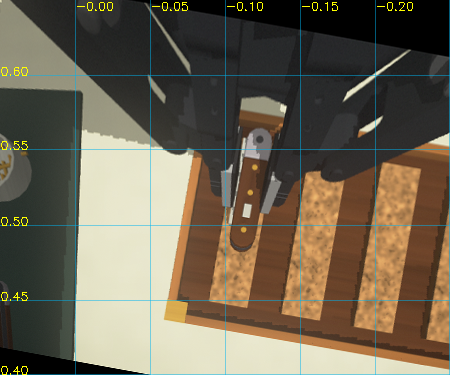

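b is held straight in the jaws over rest 1. Lower and release it.

Request:
drive_tool:
  rows: "5 1 6 20 0;5 0 0 15 0;5 0 0 10 0;5 0 0 5 0;5 0 0 0 0;20 0 0 0 0;28 0 0 0 0;35 0 0 0 0;40 0 0 0 0;40 0 0 -20 0;40 0 0 -40 0;40 0 0 -40 0"

```text
clock: 7.85
eef_pos: [0.5221, -0.1161, 0.1208]
tool_rot: [0.766, 0.643, -0.001, -0.001]
ft_force: [1.4, -0.6, -0.4]
grip_width: 0.0398
```

```bash
python3 - <<'E'
from h import *
go(.4268,.1047,.12,1.571+.075)
o=bot.get_obs(); c=bot.camera("wrist"); 
a=(.40,.65,-.25,0.05)
save("p2.png",grid(ortho(c,*a,.027,1500,o),*a,1500))
E
```

```text
phi 1.396 shift x 200.9 y -132.3 z 0.8 turn -0.250
phi 1.646 shift x 227.4 y -78.5 z 0.8 turn -0.250
at [ 0.5221 -0.1161  0.1208] f [ 1.4 -0.6 -0.4] w 0.0398 j6 -0.04 t 7.85
```

View pics/p2.png

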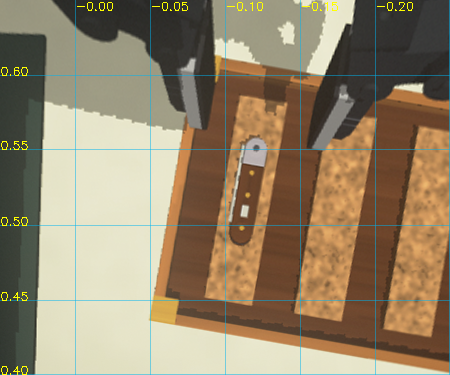

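b lies centred and straight on rest 1, centre at (248,191) px, i.e. (.5227,−.1153). Next, d.

Request:
drive_tool:
  rows: "40 0 0 0 -0.125;60 0 0 0 -0.125;60 45 -16 0 0;60 46 -16 0 0;60 46 -16 0 0;60 46 -16 0 0;60 45 -15 0 0;60 0 0 0 0;60 0 0 45 0;60 0 0 40 0;60 0 0 20 0;60 0 0 0 0"

```text
clock: 9.1
eef_pos: [0.4246, 0.1039, 0.0127]
tool_rot: [0.68, 0.733, -0.003, -0.002]
ft_force: [-0.2, 0.3, 0.0]
grip_width: 0.0599
```

```bash
python3 - <<'E'
from h import *
go(.4268,.1047,.007,1.571+.075)
E
```

```text
phi 1.645 shift x 0.6 y 2.2 z 5.7 turn -0.001
phi 1.646 shift x 0.6 y 2.2 z 5.7 turn -0.001
at [0.4246 0.1039 0.0127] f [-0.2  0.3  0. ] w 0.0599 j6 0.17 t 9.1
```

Request:
drive_tool:
  rows: "60 1 2 6 0;60 0 0 0 0;30 0 0 0 0;15 0 0 0 0;8 0 0 0 0;5 0 0 0 0;5 0 0 0 0;5 0 0 -8 0;5 0 0 -20 0;5 0 0 -35 0;5 0 0 -30 0;5 0 0 0 0"

```text
clock: 10.3
eef_pos: [0.4324, 0.1072, 0.1068]
tool_rot: [0.68, 0.733, 0.004, 0.002]
ft_force: [0.2, 0.1, -1.2]
grip_width: 0.0187
```

```bash
python3 - <<'E'
from h import *
go(.5096,-.1783,.07,1.396)
E
```

```text
phi 1.646 shift x -290.5 y 55.5 z 36.8 turn 0.250
phi 1.396 shift x -267.7 y 125.7 z 36.8 turn 0.250
at [0.4324 0.1072 0.1068] f [ 0.2  0.1 -1.2] w 0.0187 j6 0.17 t 10.3
```

Request:
drive_tool:
  rows: "5 0 0 0 0.125;5 0 0 0 0.125;5 -38 18 0 0;5 -38 18 0 0;5 -38 18 0 0;5 -39 18 0 0;5 -38 18 0 0;5 -38 18 0 0;5 -38 18 0 0;5 0 0 35 0;5 0 0 0 0;5 0 0 0 0"

```text
clock: 11.5
eef_pos: [0.505, -0.1778, 0.0662]
tool_rot: [0.766, 0.643, -0.001, -0.002]
ft_force: [1.2, 0.5, 0.1]
grip_width: 0.0183
```

```bash
python3 - <<'E'
from h import *
go(.5098,-.1783,.0195,1.396)
E
```

```text
phi 1.396 shift x 0.4 y 4.8 z 46.7 turn -0.000
phi 1.396 shift x 0.4 y 4.8 z 46.7 turn -0.000
at [ 0.505  -0.1778  0.0662] f [1.2 0.5 0.1] w 0.0183 j6 -0.16 t 11.5
```

Request:
drive_tool:
  rows: "5 0 5 20 0;5 0 0 15 0;5 0 0 7 0;5 0 0 5 0;5 0 0 0 0;20 0 0 0 0;28 0 0 0 0;35 0 0 0 0;40 0 0 0 0;40 0 0 -20 0;40 0 0 -40 0;40 0 0 -40 0"

```text
clock: 12.7
eef_pos: [0.5107, -0.1791, 0.1205]
tool_rot: [0.766, 0.643, -0.001, -0.001]
ft_force: [0.6, -1.7, -0.8]
grip_width: 0.0397
```

```bash
python3 - <<'E'
from h import *
go(.4363,.2184,.12,1.571-.16)
o=bot.get_obs(); c=bot.camera("wrist"); 
a=(.40,.65,-.3,0.0)
save("p3.png",grid(ortho(c,*a,.028,1500,o),*a,1500))
E
```

```text
phi 1.396 shift x 378.5 y -142.4 z 0.5 turn -0.015
phi 1.411 shift x 380.6 y -136.7 z 0.5 turn -0.015
at [ 0.5107 -0.1791  0.1205] f [ 0.6 -1.7 -0.8] w 0.0397 j6 -0.16 t 12.7
```

View pics/p3.png

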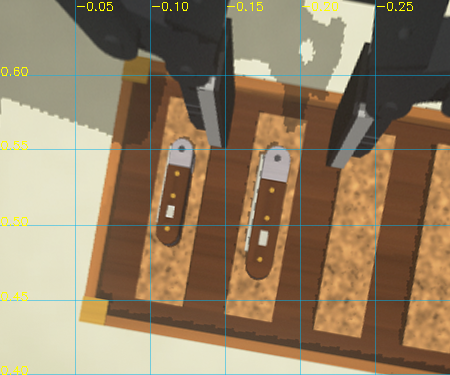

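d lies centred on rest 2, centre at (268,212) px, i.e. (.5087,−.1787). Next, a.

Request:
drive_tool:
  rows: "60 42 -15 0 -0.015;60 42 -15 0 0;60 42 -15 0 0;60 42 -15 0 0;60 43 -15 0 0;60 43 -15 0 0;60 43 -16 0 0;60 42 -16 0 0;60 42 -15 0 0;60 0 0 0 0;60 0 0 40 0;60 0 0 40 0"

```text
clock: 13.95
eef_pos: [0.4393, 0.2195, 0.0407]
tool_rot: [0.761, 0.649, 0.002, 0.001]
ft_force: [-0.2, 0.4, -1.0]
grip_width: 0.0602
```

Request:
drive_tool:
  rows: "60 0 0 20 0;60 0 0 0 0;60 0 0 0 0;60 0 0 0 0"

```text
clock: 14.35
eef_pos: [0.4392, 0.219, 0.0218]
tool_rot: [0.761, 0.648, 0.001, 0.0]
ft_force: [0.2, -0.4, 0.4]
grip_width: 0.0604
```

```bash
python3 - <<'E'
from h import *
go(.4363,.2184,.007,1.571-.16)
E
```

```text
phi 1.410 shift x -1.0 y -2.8 z 14.8 turn -0.001
phi 1.411 shift x -1.0 y -2.8 z 14.8 turn -0.001
at [0.4392 0.219  0.0218] f [ 0.2 -0.4  0.4] w 0.0604 j6 0.62 t 14.35
```

Request:
drive_tool:
  rows: "60 -1 -3 10 0;60 0 0 5 0;30 0 0 0 0;15 0 0 0 0;8 0 0 0 0;5 0 0 0 0;5 0 0 0 0;5 0 0 -8 0;5 0 0 -20 0;5 0 0 -35 0;5 0 0 -30 0;5 0 0 0 0"

```text
clock: 15.55
eef_pos: [0.4377, 0.2197, 0.1028]
tool_rot: [0.761, 0.648, 0.004, 0.001]
ft_force: [0.3, 0.6, -0.9]
grip_width: 0.0218
```

```bash
python3 - <<'E'
from h import *
go(.4986,-.2414,.07,1.396)
E
```

```text
phi 1.411 shift x -445.6 y 133.5 z 32.8 turn 0.015
phi 1.396 shift x -443.5 y 140.2 z 32.8 turn 0.015
at [0.4377 0.2197 0.1028] f [ 0.3  0.6 -0.9] w 0.0218 j6 0.63 t 15.55
```

Request:
drive_tool:
  rows: "5 -44 14 0 0.015;5 -44 14 0 0;5 -44 14 0 0;5 -44 14 0 0;5 -45 14 0 0;5 -45 14 0 0;5 -45 14 0 0;5 -44 14 0 0;5 -44 14 0 0;5 -44 14 0 0;5 0 0 30 0;5 0 0 0 0"

```text
clock: 16.75
eef_pos: [0.4926, -0.2423, 0.0641]
tool_rot: [0.767, 0.642, -0.002, -0.004]
ft_force: [-0.9, 1.1, -1.0]
grip_width: 0.0215
```

```bash
python3 - <<'E'
from h import *
go(.4986,-.2414,.0195,1.396)
E
```

```text
phi 1.393 shift x 2.0 y 5.8 z 44.6 turn -0.003
phi 1.396 shift x 2.0 y 5.8 z 44.6 turn -0.003
at [ 0.4926 -0.2423  0.0641] f [-0.9  1.1 -1. ] w 0.0215 j6 -0.28 t 16.75
```

Request:
drive_tool:
  rows: "5 1 5 20 0;5 0 0 15 0;5 0 0 6 0;5 0 0 4 0;5 0 0 0 0;25 0 0 0 0;32 0 0 0 0;40 0 0 0 0;42 0 0 0 0;42 0 0 -20 0;42 0 0 -40 0;42 0 0 -40 0"

```text
clock: 17.95
eef_pos: [0.5003, -0.2419, 0.1237]
tool_rot: [0.766, 0.643, -0.001, -0.001]
ft_force: [1.1, -0.2, 0.2]
grip_width: 0.0421
```

```bash
python3 - <<'E'
from h import *
go(.574,.3163,.12,1.571-.465)
o=bot.get_obs(); c=bot.camera("wrist"); 
a=(.38,.63,-.35,-.05)
save("p4.png",grid(ortho(c,*a,.029,1500,o),*a,1500))
E
```

```text
phi 1.396 shift x 562.5 y -24.5 z 3.7 turn 0.290
phi 1.106 shift x 532.0 y -184.3 z 3.7 turn 0.290
at [ 0.5003 -0.2419  0.1237] f [ 1.1 -0.2  0.2] w 0.0421 j6 -0.28 t 17.95
```

View pics/p4.png

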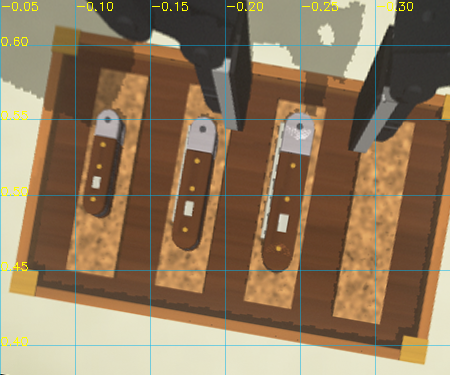

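a is centred on rest 3, centre at (288,192) px, i.e. (.502,−.242). Next, c.

Request:
drive_tool:
  rows: "42 47 -2 0 0;42 47 -2 0 0;42 47 -2 0 0;50 47 -2 0 0;60 47 -2 0 0;60 47 -2 0 0;60 47 -2 0 0;60 47 -2 0 0;60 47 -2 0 0;60 47 -2 0 0;60 47 -2 0 0;60 46 -2 0 0"

```text
clock: 19.2
eef_pos: [0.5755, 0.3184, 0.1233]
tool_rot: [0.766, 0.643, 0.0, 0.0]
ft_force: [0.2, 0.1, 0.1]
grip_width: 0.06
```

Request:
drive_tool:
  rows: "60 0 0 0 0.145;60 0 0 0 0.145;60 0 0 40 0;60 0 0 35 0;60 0 0 20 0;60 0 0 0 0;60 0 0 0 0"

```text
clock: 19.9
eef_pos: [0.5755, 0.3163, 0.0284]
tool_rot: [0.851, 0.525, -0.0, -0.0]
ft_force: [0.5, 0.0, 1.4]
grip_width: 0.0597
```

```bash
python3 - <<'E'
from h import *
go(.574,.3163,.007,1.571-.465)
E
```

```text
phi 1.106 shift x -0.7 y -1.4 z 21.4 turn -0.000
phi 1.106 shift x -0.7 y -1.4 z 21.4 turn -0.000
at [0.5755 0.3163 0.0284] f [0.5 0.  1.4] w 0.0597 j6 0.97 t 19.9
```

Request:
drive_tool:
  rows: "60 -1 -1 15 0;60 0 0 6 0;35 0 0 0 0;15 0 0 0 0;8 0 0 0 0;5 0 0 0 0;5 0 0 0 0;5 0 0 -8 0;5 0 0 -20 0;5 0 0 -35 0;5 0 0 -30 0;5 0 0 0 0"

```text
clock: 21.1
eef_pos: [0.577, 0.3176, 0.1059]
tool_rot: [0.851, 0.525, 0.005, 0.0]
ft_force: [0.6, 0.5, -0.6]
grip_width: 0.0242
```

```bash
python3 - <<'E'
from h import *
go(.4876,-.3044,.07,1.396)
E
```

```text
phi 1.106 shift x -596.1 y 198.8 z 35.9 turn -0.290
phi 1.396 shift x -628.0 y 20.1 z 35.9 turn -0.290
at [0.577  0.3176 0.1059] f [ 0.6  0.5 -0.6] w 0.0242 j6 0.97 t 21.1
```

Request:
drive_tool:
  rows: "5 0 0 0 -0.145;5 0 0 0 -0.145;5 -45 1 0 0;5 -45 2 0 0;5 -45 1 0 0;5 -45 1 0 0;5 -45 2 0 0;5 -45 1 0 0;5 -45 2 0 0;5 -45 1 0 0;5 -45 2 0 0;5 -45 1 0 0"

```text
clock: 22.3
eef_pos: [0.5084, -0.1312, 0.0995]
tool_rot: [0.766, 0.643, -0.0, -0.001]
ft_force: [0.5, 0.2, -0.8]
grip_width: 0.0242
```

Request:
drive_tool:
  rows: "5 -45 1 0 0;5 -45 2 0 0;5 -45 1 0 0;5 -43 2 0 0;5 0 0 30 0;5 0 0 0 0;5 0 0 0 0;5 0 0 0 0"

```text
clock: 23.1
eef_pos: [0.485, -0.3051, 0.0708]
tool_rot: [0.766, 0.643, 0.0, -0.0]
ft_force: [0.3, 0.8, -0.9]
grip_width: 0.024
```

```bash
python3 - <<'E'
from h import *
go(.4876,-.3044,.0195,1.396)
E
```

```text
phi 1.397 shift x 1.2 y 2.5 z 51.3 turn 0.001
phi 1.396 shift x 1.2 y 2.5 z 51.3 turn 0.001
at [ 0.485  -0.3051  0.0708] f [ 0.3  0.8 -0.9] w 0.024 j6 -0.39 t 23.1
```

Request:
drive_tool:
  rows: "5 1 2 20 0;5 0 0 20 0;5 0 0 7 0;5 0 0 4 0;5 0 0 0 0;28 0 0 0 0;35 0 0 0 0;42 0 0 0 0;44 0 0 0 0;44 0 0 -20 0;44 0 0 -40 0;44 0 0 -40 0"

```text
clock: 24.3
eef_pos: [0.4859, -0.3049, 0.1195]
tool_rot: [0.766, 0.643, -0.0, -0.001]
ft_force: [0.4, -0.4, -0.8]
grip_width: 0.0443
```

Request:
drive_tool:
  rows: "44 0 -10 -45 0;44 0 -10 -45 0;44 0 0 0 0;44 0 0 0 0"

```text
clock: 24.7
eef_pos: [0.4677, -0.3025, 0.2111]
tool_rot: [0.766, 0.643, 0.001, 0.002]
ft_force: [0.7, 0.9, -0.7]
grip_width: 0.0444
```

```bash
python3 - <<'E'
from h import *
o=bot.get_obs(); c=bot.camera("wrist"); print(o["eef_pos"],o["ft_force"])
a=(.36,.63,-.4,-.05)
p=ortho(c,*a,.029,1500,o)
save("p5.png",grid(p,*a,1500))
c=bot.camera("scene"); a=(.25,.8,-.4,.4); save("p6.png",grid(ortho(c,*a,.012,900),*a,900))
E
```

```text
[ 0.46770652 -0.30246417  0.21113882] [ 0.67945853  0.89134672 -0.65650006]
```

View pics/p5.png

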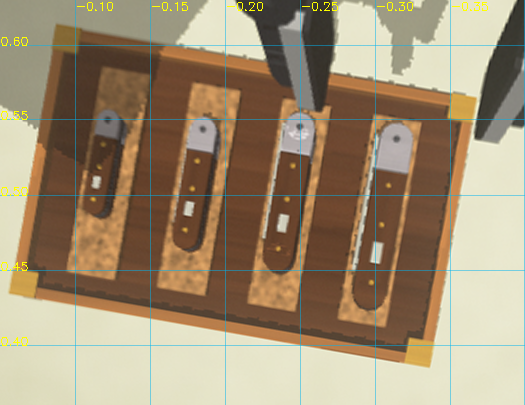

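View pics/p6.png

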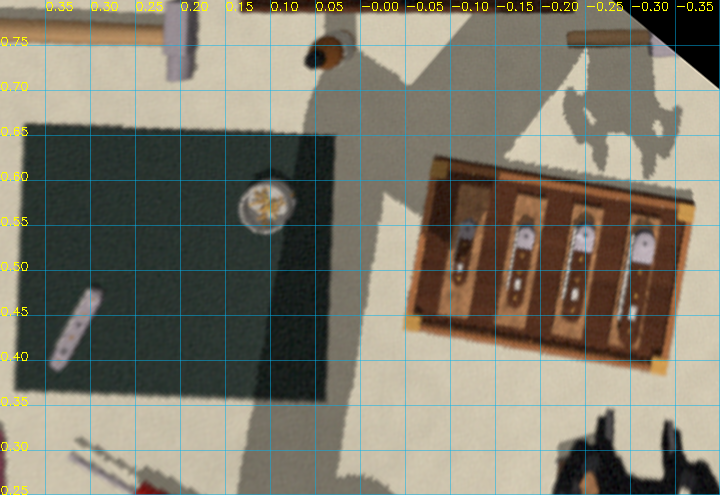

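All four knives lie on their rests with bolsters away. c's centre is at (382,216) px, i.e. (.486,−.305). The bare knife and bottle are unmoved.

```bash
python3 -c "
from workcell import bot
print(bot.job_done())"
```

```text
the job is handed in; nothing more can be done
None
```

The four finished knives lie on the cork rests in order of size: b (72 mm), d (90 mm), a (108 mm) and c (126 mm) on rests 1 to 4. The job was handed in at about 25 s on the clock, well under the 125 s limit.

- **Placing:** the last wrist and scene pictures show each knife flat and straight along its rest. All are centred within about 3–4 mm, and all bolsters point away from the robot.
- **Left alone:** the bare steel knife, the rivet tin and the oil bottle are where they were, and the bottle is standing. The gripper was raised clear and touched nothing.
- **Disagreements:** the jaws read about 2 mm less than each knife's stated width while gripping, though every grip held. The measured tool position also lagged the command by a few mm during moves, and I corrected for that before each lowering. No check failed.

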